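# Slide the burner tray under the food warmer

## Task

On the buffet counter, slide the long burner tray, round end first, in under the low steel food warmer through the side that faces it, until the fuel tin on it is centred under the round opening, with the whole top of the tin showing through and the finger well still sticking out. Only push the tray along the counter gently with your fingertips: do not pinch, lift or tip it, do not touch the tin, which must stay standing in its seat, and leave everything else on the counter where it is.

Things in the scene. Friction and masses are not known exactly. Their poses are not given: they have to be found in the camera images.
- warmer: Low bridge of plain folded steel, fixed: 130 mm long (x), 114 mm wide over its walls (y; 160 mm with 3 mm high foot flanges), top surface 52 mm high. The tunnel runs along x, open at both ends, 106 mm wide and 48 mm high inside. Origin: on the counter at the tunnel's centre. x points along the tunnel, away from the mouth by which the tray enters (at x = -65 mm); z up.
- opening (a point): Centre of the round hole, 84 mm in diameter, in the warmer's top, at the top surface, 52 mm above the counter.
- tray: Loose flat aluminium tray, 0.35 to 0.6 kg: plate 4 mm thick, 96 mm wide (y), x from -160 mm (square tail) to +48 mm (half-round nose). Origin: underside, below the centre of the tin's seat (ring 70 mm outside, 64 mm inside, 11 mm above the counter). x points to the nose, z up. The tail, x -160 to -107 mm, is a finger well with 4 mm walls, rim 30 mm above the counter.
- well (a point): Middle of the floor of the tray's finger well, 4 mm above the counter, at x = -133.5 mm on the tray's middle line. The well is open above, 45 mm long (tray x) by 88 mm wide (tray y) inside, 26 mm deep.
- tin: Loose low fuel tin of plain steel, 60 mm in diameter, its top 38 mm high, 0.1 to 0.18 kg, standing in the tray's seat with 2 mm of play all round; its top is then 42 mm above the counter. Origin: centre of its underside; z is its axis.
- ramekin_a: Bystander: white ramekin, 72 mm wide, 42 mm high; origin at its centre, on the counter.
- ramekin_b: Bystander: white ramekin, 72 mm wide, 42 mm high; origin at its centre, on the counter.
- mug: Bystander: white mug, 80 mm wide, 90 mm high, with a handle; origin at its centre, on the counter.
- jar: Bystander: amber glass jar, 60 mm wide, 80 mm high; origin at its centre, on the counter.
- sauce: Bystander: white squeeze bottle, 56 mm wide, 150 mm high; origin at its centre, on the counter.
- bearing: Bystander: steel bearing ring, 60 mm wide, 16 mm high, lying flat; origin at its centre, on the counter.
- spoon: Bystander: steel spoon 180 mm long, lying flat; origin at its middle, on the counter.
Not all that is in view belongs to the job. Of the things that look like the tray, take the one that is farthest from the robot's base at the start.

How it is judged:
By the outcome, as a careful person would: the job done as asked, in the order asked, and still so for the second after the job is handed in, with the robot touching nothing.
It also fails if it takes over 54 s, if anything falls off the work surface, if the arm or the gripper's body presses on something with over 40 N, if the wrist force passes 120 N, or if a joint passes its speed limit or range.

## Robot

A 6-joint arm with a two-finger parallel gripper is mounted at the origin on the work surface. World frame = base frame: x ahead of the robot, y to its left, z up, the work surface at z = 0. Lengths are in m, angles in rad, forces in N, time in s.
With the tool pointing down it reaches from about 0.375 to 0.925 m from the base axis. Payload 5.7 kg.
Tool frame: the origin (TCP) lies midway between the tips of the shut fingers; the grasp point (between the pads) lies 19 mm behind it; x points along the fingers, y is the direction in which the jaws open and shut, and the axes are right-handed (so a half turn about x gives the same grasp; the last joint's range is limited). The gripper opens to 85 mm and grips with 20 to 120 N. Pads are 22 mm wide; open, the fingers measure 114 mm over their backs; the gripper's body (76 mm by 85 mm) begins 54 mm behind the grasp point. The pads swing forward as they close: fully open they stand 13 mm farther back than shut.
Start: joints at [1.061, 0.359, 1.51, -0, 1.272, -0.115], TCP at [0.231, 0.554, 0.231] pointing down, gripper open.
Joint ranges: [-2.97, 2.97], [-1.01, 2.36], [0.21, 2.38], [-0.96, 4.11], [0.2, 2.71], [-2.98, 2.98]. Speed limits (rad/s): [2.39, 2.39, 3.14, 3.14, 3.14, 3.14].

## Interface

Orientations are given as a rotation vector (axis times angle).
In Python, from cell import robot gives the robot as it stands.
- The arm moves only by the tool step_arm, never from a script. Its argument "increments" is a list that holds one entry, the list of rows, each a list of 5 numbers: the shift along the world's x, y, z in mm, then the turn about the world's z in degrees, then the finger opening in mm, from 0 to 85.4. A call has 1 to 8 rows; each row is the pose to reach, as a shift and turn from the pose commanded when the call began; what a row does not reach only later rows make up. A row lasts 1/12 s, in which the tool goes at most 41.7 mm and 7.16 degrees, less where a joint would pass 70% of its speed; a pose out of reach is approached as far as the arm can. A call with a gripper value outside its range is refused whole. The fingers move at their own pace and stop on an object; the grip force is fixed at half the most. Time passes only in rows, so rows that repeat a pose let the fingers close. It gives the time, the measured TCP pose, the force and the opening at its end, in the units of the state.
- robot.get_state(): the state, without advancing time (a new reading comes with each control period).
- robot.get_image(name): name is "scene" or "top" or "wrist"; returns the picture (384x512x3 uint8, red, green, blue); there is no depth.
- robot.camera_info(name): a dict with "fx", "fy", "cx", "cy" (pixels), "extrinsics" (4x4, takes a point from world to camera coordinates); the wrist camera has in their place "tool_from_camera" (4x4, takes a point from camera to tool coordinates, whose origin is the TCP and whose axes are the tool frame's). Camera axes: x right, y down, z forward; pixel columns grow to the right and rows downward; lengths in m; the calibration is good to about 2 mm. The wrist camera is an equidistant fisheye: a pixel r from the principal point sees the ray r / f radians off the axis. A picture is of the moment at which its call begins: read the wrist's pose just before it. camera_info takes no time and is no camera call.
- robot.job_done(): hands the job in, once; it reports no verdict.
The state is a dict: "time_s": time; "joint_positions": joint angles; "joint_vel": joint speeds; "joint_torque": joint torques, N m; "ee_pos": TCP position; "ee_rot": TCP orientation; "wrist_force": force on the tool from outside, world axes, zero at the start; "wrist_torque": the same for the moment, N m; "width": opening from 0.0 (shut) to 1.0 (fully open).
Only numpy, scipy, OpenCV 4.12 (cv2) and the standard library are available. Lean on these libraries where they do the work, as an engineer would, in place of code of your own. Each camera call takes 0.05 s, during which the arm holds its last target. There are 200 camera calls.

## Working session

There is one attempt and no reset: what is moved stays moved. The work goes in short steps, Python scripts to look and compute and a tool call to move; the robot and the scene stay as the last step left them, time stands still between calls to the robot, and variables do not carry over. Pictures are saved under pics/ and viewed, about 8 in all and at most 12, crops included, and the job is handed in when it is done.

Besides the shell and the picture viewer there is one more tool, called by a JSON object that holds its "fn" and its "kwargs". step_arm: Moves the arm, as the interface text tells. Its arguments: {"type":"object","properties":{"increments":{"type":"array"}},"required":["increments"]}

```bash
ls; mkdir -p pics; python3 - <<'E'
from cell import robot
import cv2,numpy as np
for n in("top","scene"):
    i=robot.get_image(n); cv2.imwrite(f"pics/{n}0.png",i[:,:,::-1]); c=robot.camera_info(n); print(n,c)
a=cv2.imread("pics/top0.png")
cv2.imwrite("pics/top0b.png",cv2.resize(a,(800,600),interpolation=cv2.INTER_CUBIC))
s=robot.get_state();print(s['ee_pos'],s['ee_rot'],s['time_s'],s['width'])
E
```

```text
pics
top {'fx': 418.7459004177444, 'fy': 418.7459004177444, 'cx': 256.27499480036715, 'cy': 188.9135740367073, 'extrinsics': array([[-0.00371801, -0.99993495,  0.01078278,  0.04243601],
       [-0.99253105,  0.00237523, -0.12196919,  0.5276481 ],
       [ 0.12193564, -0.01115572, -0.99247531,  1.18430837],
       [ 0.        ,  0.        ,  0.        ,  1.        ]])}
scene {'fx': 458.3526387143807, 'fy': 458.3526387143807, 'cx': 255.4537375116876, 'cy': 197.3900596683413, 'extrinsics': array([[-0.06744626,  0.99749806, -0.02118084, -0.01622531],
       [ 0.68108154,  0.03051746, -0.73157133, -0.32682717],
       [-0.7290946 , -0.06376763, -0.6814358 ,  1.84469739],
       [ 0.        ,  0.        ,  0.        ,  1.        ]])}
[0.23047675 0.55330078 0.23052045] [ 0.30844021  1.54903659 -0.31097854] 0.1 1.0016545502244605
```

View pics/top0b.png

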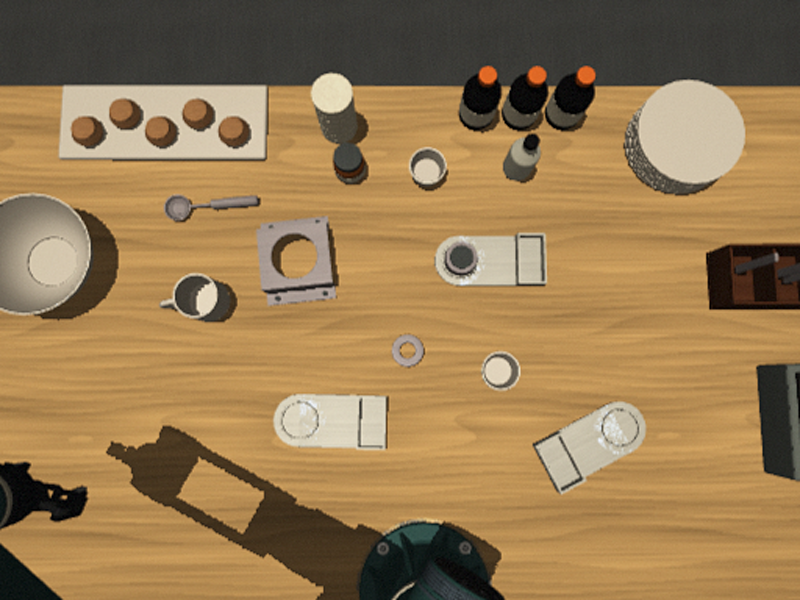

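View pics/scene0.png

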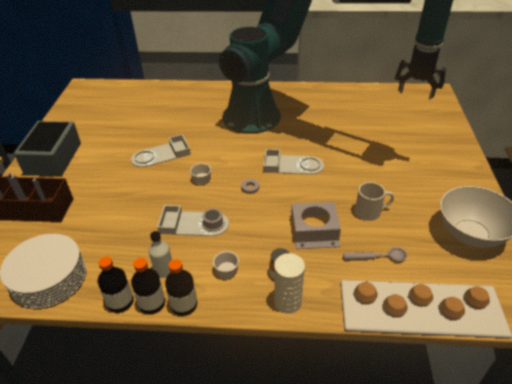

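The top view shows the target tray (with the tin) at about (490,260) in the enlarged picture, nose pointing left (+y) at the warmer, which is at (296,258). Two decoy trays without a tin are nearer the base.

```bash
cat > h.py <<'E'
import numpy as np,cv2
from cell import robot
def ray(n,uv,z):
    c=robot.camera_info(n);E=c['extrinsics'];R,t=E[:3,:3],E[:3,3]
    uv=np.atleast_2d(np.asarray(uv,float))
    d=np.c_[(uv[:,0]-c['cx'])/c['fx'],(uv[:,1]-c['cy'])/c['fy'],np.ones(len(uv))]@R
    o=-R.T@t
    return (o+d*((z-o[2])/d[:,2])[:,None])[:,:2]
E
python3 - <<'E'
from h import *
a=cv2.imread("pics/top0.png")
crop=a[130:200,155:360]
cv2.imwrite("pics/crop0.png",cv2.resize(crop,None,fx=3.9,fy=3.9,interpolation=cv2.INTER_CUBIC))
hsv=cv2.cvtColor(a,cv2.COLOR_BGR2HSV)
m=((hsv[:,:,1]<75)&(hsv[:,:,2]>70)).astype(np.uint8)*255
k=np.zeros_like(m);k[130:200,155:360]=255;m&=k
cs,_=cv2.findContours(m,cv2.RETR_CCOMP,cv2.CHAIN_APPROX_NONE)
for c in cs:
    if len(c)<40: continue
    p=c[:,0];x,y,w,h=cv2.boundingRect(c)
    print("bbox",x,y,w,h,"area",cv2.contourArea(c), "minrect",cv2.minAreaRect(c))
    for z in(.004,.03,.042,.052):
        q=ray("top",p,z).astype(np.float32); r=cv2.minAreaRect(q); e=cv2.fitEllipse(q)
        print(z,np.round(r[0],4),np.round(r[1],4),round(r[2],1),"ell",np.round(e[0],4),np.round(e[1],4))
E
```

```text
bbox 171 183 44 13 area 281.0 minrect ((192.48779296875, 188.8902587890625), (7.619776725769043, 43.84132385253906), 83.6598129272461)
0.004 [0.5318 0.2297] [0.0228 0.1294] 6.3 ell [0.5318 0.2291] [0.0218 0.1782]
0.03 [0.5286 0.226 ] [0.0223 0.1267] 6.3 ell [0.5285 0.2255] [0.0214 0.1745]
0.042 [0.5271 0.2243] [0.0221 0.1254] 6.3 ell [0.5271 0.2238] [0.0212 0.1727]
0.052 [0.5259 0.2229] [0.0219 0.1244] 6.3 ell [0.5258 0.2224] [0.021  0.1713]
bbox 278 149 72 34 area 2097.5 minrect ((313.5, 165.5), (33.0, 71.0), 90.0)
0.004 [ 0.6017 -0.1316] [0.2137 0.1004] 89.9 ell [ 0.6002 -0.1411] [0.1062 0.2488]
0.03 [ 0.5971 -0.1277] [0.2092 0.0983] 89.9 ell [ 0.5955 -0.137 ] [0.1039 0.2436]
0.042 [ 0.5949 -0.1259] [0.2072 0.0973] 89.9 ell [ 0.5934 -0.1351] [0.1029 0.2412]
0.052 [ 0.5931 -0.1244] [0.2054 0.0965] 89.9 ell [ 0.5916 -0.1335] [0.1021 0.2392]
bbox 287 157 16 16 area 166.5 minrect ((295.0000305175781, 164.5), (14.849241256713867, 14.849241256713867), 45.0)
0.004 [ 0.6047 -0.0759] [0.0446 0.0453] 45.0 ell [ 0.6061 -0.0757] [0.0431 0.0443]
0.03 [ 0.6    -0.0731] [0.0436 0.0443] 45.0 ell [
[... 370 characters left out ...]
0.1373] 6.3 ell [0.6136 0.2438] [0.1494 0.1571]
0.03 [0.6088 0.2398] [0.1285 0.1344] 6.3 ell [0.6086 0.2398] [0.1462 0.1538]
0.042 [0.6065 0.238 ] [0.1272 0.1331] 6.3 ell [0.6064 0.238 ] [0.1448 0.1523]
0.052 [0.6046 0.2364] [0.1261 0.132 ] 6.3 ell [0.6045 0.2365] [0.1435 0.151 ]
bbox 173 149 31 30 area 690.5 minrect ((188.25, 163.25), (28.991378784179688, 29.698482513427734), 45.0)
0.004 [0.6092 0.2437] [0.0881 0.0887] 45.7 ell [0.6083 0.2444] [0.0888 0.0901]
0.03 [0.6043 0.2397] [0.0862 0.0869] 45.7 ell [0.6035 0.2404] [0.0869 0.0882]
0.042 [0.6021 0.2378] [0.0854 0.086 ] 45.7 ell [0.6013 0.2385] [0.086  0.0873]
0.052 [0.6002 0.2363] [0.0847 0.0853] 45.7 ell [0.5995 0.237 ] [0.0853 0.0866]
```

View pics/crop0.png

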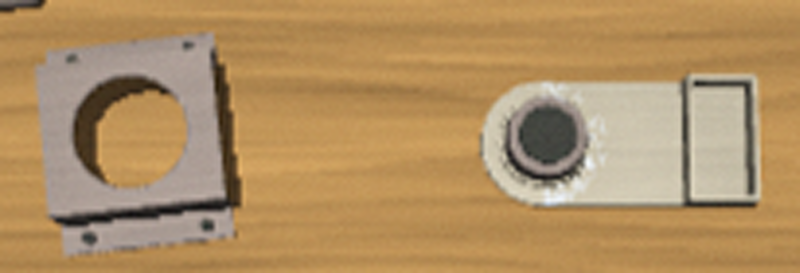

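The crop shows the tin's top at about (547,133), the well on the right, and the warmer rotated about 6° with its hole at (130,132). The tray must shift about 34 mm in +x and turn about 6°. I'll look at it from close by with the wrist camera.

```bash
python3 - <<'E'
from h import *
from scipy.spatial.transform import Rotation as R
s=robot.get_state();print(np.round(R.from_rotvec(s['ee_rot']).as_matrix(),3))
print(robot.camera_info("wrist"))
for n,p in dict(bearing=(408,350),ram=(500,371),mug=(200,297),ram2=(428,167),sauce=(522,170)).items(): print(n,ray("top",np.array(p)/1.5625,0.02))
E
```

```text
[[-0.001  0.385  0.923]
 [-0.001  0.923 -0.385]
 [-1.    -0.002 -0.   ]]
{'fx': 297.3186396354542, 'fy': 297.3186396354542, 'cx': 256.1342271665397, 'cy': 192.0664209472055, 'tool_from_camera': array([[ 9.03293182e-05, -2.63409743e-01,  9.64684041e-01,
        -1.42059481e-01],
       [ 9.99999883e-01,  4.81577969e-04,  3.78600866e-05,
        -1.40033789e-04],
       [-4.74543297e-04,  9.64683925e-01,  2.63409756e-01,
        -6.67671114e-02],
       [ 0.00000000e+00,  0.00000000e+00,  0.00000000e+00,
         1.00000000e+00]])}
bearing [[0.42655673 0.02699606]]
ram [[ 0.38716004 -0.14343292]]
mug [[0.52672051 0.4156845 ]]
ram2 [[ 0.77771355 -0.01331063]]
sauce [[ 0.77171034 -0.19447943]]
```

{"fn": "step_arm", "kwargs": {"increments": [[[40,-40,0,0,85],[80,-80,10,0,85],[120,-120,20,0,85],[160,-160,30,0,85],[190,-200,40,0,85],[220,-240,50,0,85],[250,-280,60,0,85],[270,-320,60,0,85]]]}}

```text
time_s: 0.77
ee_pos: [0.4507, 0.3071, 0.28]
ee_rot: [0.31, 1.548, -0.309]
wrist_force: [1.8, 0.6, 0.2]
width: 0.992
```

{"fn": "step_arm", "kwargs": {"increments": [[[10,-40,0,7,85],[20,-80,0,14,85],[30,-120,0,21,85],[40,-160,0,26,85],[50,-200,0,26,85],[50,-240,0,26,85],[50,-270,0,26,85],[50,-270,0,26,85]]]}}

```text
time_s: 1.43
ee_pos: [0.4996, 0.0319, 0.2792]
ee_rot: [-0.045, 1.571, 0.039]
wrist_force: [-0.1, 0.0, -0.5]
width: 0.996
```

```bash
cat >> h.py <<'E'
from scipy.spatial.transform import Rotation as Ro
def wgrab(name):
    s=robot.get_state(); i=robot.get_image("wrist")[:,:,::-1].copy(); cv2.imwrite(f"pics/{name}.png",i)
    np.save(f"pics/{name}.npy",np.r_[s['ee_pos'],s['ee_rot']]); return i
def wray(name,uv,z):
    p=np.load(f"pics/{name}.npy");c=robot.camera_info("wrist");T=np.eye(4);T[:3,:3]=Ro.from_rotvec(p[3:]).as_matrix();T[:3,3]=p[:3]
    T=T@c['tool_from_camera'];uv=np.atleast_2d(np.asarray(uv,float))
    a=np.c_[(uv[:,0]-c['cx'])/c['fx'],(uv[:,1]-c['cy'])/c['fy']];r=np.linalg.norm(a,axis=1)+1e-9
    d=np.c_[a*(np.sin(r)/r)[:,None],np.cos(r)]@T[:3,:3].T;o=T[:3,3]
    return (o+d*((z-o[2])/d[:,2])[:,None])[:,:2]
E
python3 - <<'E'
from h import *
i=wgrab("w1");cv2.imwrite("pics/w1b.png",cv2.resize(i,(800,600),interpolation=cv2.INTER_CUBIC));s=robot.get_state();print(s['ee_pos'],s['ee_rot'])
E
```

```text
[0.49935554 0.03505907 0.27920589] [-0.04248244  1.57110543  0.04094323]
```

View pics/w1b.png

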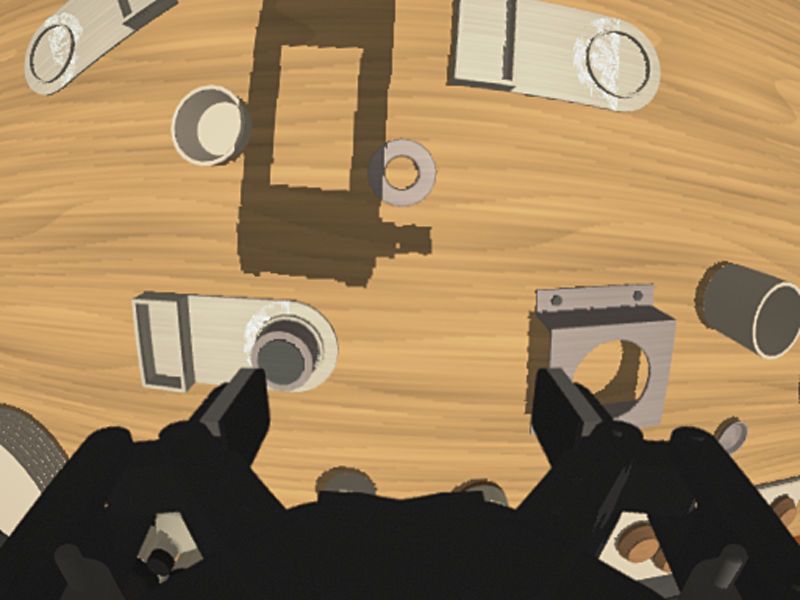

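The wrist view shows tray edges unobstructed, at (190–270,298) and (190–250,388), and the warmer's near flange edge at (537–655,287). I'll fit lines to these.

```bash
cat >> h.py <<'E'
def mask(i):
    h=cv2.cvtColor(i,cv2.COLOR_BGR2HSV); return ((h[:,:,1]<75)&(h[:,:,2]>75)).astype(np.uint8)
def edge(i,x0,x1,y0,y1,last=False,lim=0):
    # per column: sub-pixel row where saturation crosses midway (first or last) between wood and metal
    s=cv2.cvtColor(cv2.GaussianBlur(i,(3,3),0),cv2.COLOR_BGR2HSV)[:,:,1].astype(float);o=[]
    for x in range(x0,x1):
        c=s[y0:y1,x];b=(c<85).astype(int);d=np.where(np.diff(b)==(-1 if last else 1))[0]
        if len(d)==0: continue
        k=d[-1] if last else d[0];o.append((x,y0+k+(c[k]-85)/(c[k]-c[k+1]+1e-9)))
    return np.array(o)
def line(P):
    # robust line: returns direction yaw (deg, pointing +y) and x at given ys
    vx,vy,x0,y0=cv2.fitLine(P.astype(np.float32)*1000,cv2.DIST_HUBER,0,.01,.01).ravel()
    if vy<0: vx,vy=-vx,-vy
    r=np.abs((P[:,0]*1000-x0)*vy-(P[:,1]*1000-y0)*vx)
    return round(float(np.degrees(np.arctan2(vy,vx))),2),np.round([x0,y0],1),"res",round(float(np.median(r)),2),len(P)
E
python3 - <<'E'
from h import *
n="w1";i=cv2.imread(f"pics/{n}.png")
for lab,a,z in [("tray near",(122,165,180,205),.004),("tray far",(124,150,225,260,True),.004),("rim near",(90,117,180,196),.03),("flange near",(348,414,176,196),.003)]:
    e=edge(i,*a); print(lab,line(wray(n,e,z)) if len(e)>5 else e, e[:1],e[-1:])
m=mask(i)
cs,_=cv2.findContours(m[190:285,340:440],cv2.RETR_CCOMP,cv2.CHAIN_APPROX_NONE)
a=cv2.imread("pics/top0.png")
for lab,q,z in [("tray far plate",(290,325,143,160),.004),("tray near plate",(298,325,170,190,True),.004),("rim far",(332,348,143,156),.03),("flange near",(176,212,183,200,True),.003),("flange far",(168,206,130,150),.003)]:
    e=edge(a,*q); print("TOP",lab,line(ray("top",e,z)) if len(e)>5 else e, e[:1],e[-1:])
# tin top ellipse wrist & tail edge
g=cv2.cvtColor(i,cv2.COLOR_BGR2GRAY)
print(wray(n,np.array([[282,360],[612,375],[133,300],[145,390],[190,390],[335,345]])/1.5625,.042), wray(n,np.array([[133,297],[143,388]])/1.5625,.03))
E
```

```text
tray near (89.67, array([ 551.4, -151.2], dtype=float32), 'res', 0.15, 43) [[122.         187.85365854]] [[164.  190.5]]
tray far (89.87, array([ 648.6, -169.9], dtype=float32), 'res', 0.1, 16) [[124.  244.4]] [[139.         246.14285714]]
rim near (89.89, array([ 544.4, -195.2], dtype=float32), 'res', 0.2, 27) [[ 90.         188.31707317]] [[116.         188.02222222]]
flange near (96.36, array([521.7, 223.7], dtype=float32), 'res', 0.1, 66) [[348.         184.73170732]] [[413.         181.46666667]]
TOP tray far plate (89.88, array([ 647. , -118.4], dtype=float32), 'res', 0.07, 35) [[290.         150.86956522]] [[324.         150.62790698]]
TOP tray near plate (89.88, array([ 550.3, -129.1], dtype=float32), 'res', 0.02, 27) [[298.         182.61111111]] [[324.         182.44444444]]
TOP rim far (89.82, array([ 647.2, -203.8], dtype=float32), 'res', 0.03, 16) [[332.         148.64444444]] [[347.         148.65853659]]
TOP flange near (96.45, array([520.7, 225. ], dtype=float32), 'res', 0.08, 36) [[176.   194.66]] [[211.         190.69811321]]
TOP flange far (96.44, array([681.4, 229.1], dtype=float32), 'res', 0.1, 38) [[168.         142.46666667]] [[205.         138.39130435]]
[[ 0.5980038  -0.07085123]
 [ 0.59949607  0.24035993]
 [ 0.55008524 -0.22244662]
 [ 0.64540697 -0.22218654]
 [ 0.63865918 -0.16806319]
 [ 0.58007823 -0.02221007]] [[ 0.55070475 -0.230047  ]
 [ 0.65005575 -0.23232958]]
```

Both cameras agree:

| Item | Measured |
|---|---|
| Tray yaw | 89.9° |
| Tray axis | x = 0.599 |
| Tray seat | y = -0.072 |
| Warmer yaw | 96.4° |
| Warmer hole | (0.600, 0.2365) |

The widths come out at 97 and 160 mm, as they should. The plan is to push sideways on the tray's long edge with both fingertips spread across its centre of mass, then push forward from inside the well.

{"fn": "step_arm", "kwargs": {"increments": [[[0,-40,-20,3,85],[0,-80,-40,3,85],[0,-120,-60,3,85],[5,-150,-90,3,85],[10,-177,-120,3,85],[15,-177,-160,3,85],[15,-177,-200,3,85],[15,-177,-230,3,85]]]}}

```text
time_s: 2.15
ee_pos: [0.5143, -0.1377, 0.047]
ee_rot: [-0.086, 1.57, 0.087]
wrist_force: [0.3, 0.3, -0.5]
width: 0.994
```

{"fn": "step_arm", "kwargs": {"increments": [[[0,0,0,0,85],[0,0,0,0,85],[0,0,0,0,85]]]}}

```text
time_s: 2.4
ee_pos: [0.5155, -0.1378, 0.0508]
ee_rot: [-0.089, 1.568, 0.088]
wrist_force: [0.2, -0.2, 0.2]
width: 0.996
```

{"fn": "step_arm", "kwargs": {"increments": [[[0,-3,-20,0,85],[0,-3,-35,0,85],[0,-3,-45,0,85],[0,-3,-50,0,85],[0,-3,-54,0,85],[0,-3,-54,0,85],[0,-3,-54,0,85]]]}}

```text
time_s: 2.98
ee_pos: [0.515, -0.1415, -0.0037]
ee_rot: [-0.088, 1.568, 0.087]
wrist_force: [0.4, 0.1, -0.2]
width: 0.996
```

```bash
python3 - <<'E'
from h import *
s=robot.get_state();R=Ro.from_rotvec(s['ee_rot']).as_matrix();print(s['ee_pos'],s['wrist_force'],R[:,1],np.degrees(np.arctan2(R[1,1],R[0,1])),s['width'])
i=wgrab("w2");cv2.imwrite("pics/w2b.png",cv2.resize(i,(800,600),interpolation=cv2.INTER_CUBIC))
E
```

```text
[ 0.5150018  -0.14148194 -0.00373776] [ 0.42452113  0.09993453 -0.23205914] [-1.11218596e-01  9.93795765e-01 -6.33333030e-04] 96.38556831989158 0.9959774932364875
```

View pics/w2b.png

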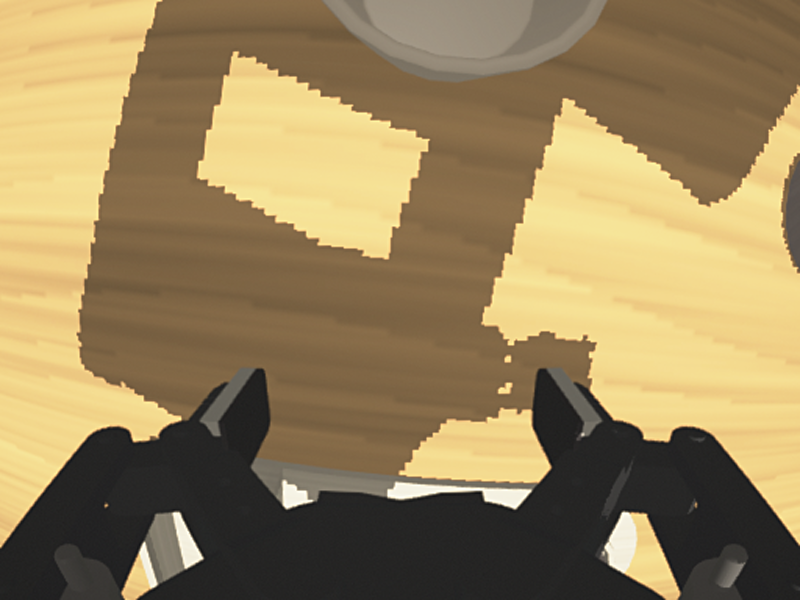

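The wrist view shows both fingertips on the free side of the tray edge, with yaw 96.4° as planned. Next I'll probe down to the counter.

{"fn": "step_arm", "kwargs": {"increments": [[[0,0,-3,0,85],[0,0,-5,0,85],[0,0,-6,0,85],[0,0,-6,0,85]]]}}

```text
time_s: 3.37
ee_pos: [0.5142, -0.1413, -0.0107]
ee_rot: [-0.087, 1.569, 0.087]
wrist_force: [0.3, 0.4, -0.0]
width: 0.995
```

{"fn": "step_arm", "kwargs": {"increments": [[[0,0,-1,0,85],[0,0,-1,0,85]]]}}

```text
time_s: 3.53
ee_pos: [0.5143, -0.1414, -0.0116]
ee_rot: [-0.087, 1.569, 0.087]
wrist_force: [-0.5, 0.1, -0.2]
width: 0.994
```

{"fn": "step_arm", "kwargs": {"increments": [[[0,0,-1,0,85],[0,0,-1,0,85]]]}}

```text
time_s: 3.7
ee_pos: [0.5144, -0.1414, -0.0126]
ee_rot: [-0.087, 1.569, 0.087]
wrist_force: [1.1, 0.0, -0.1]
width: 0.992
```

{"fn": "step_arm", "kwargs": {"increments": [[[5,0.6,0,0,85],[10,1.1,0,0,85],[15,1.7,0,0,85],[19,2.1,0,0,85],[22,2.5,0,0,85],[25,2.8,0,0,85],[28,3.1,0,0,85],[31,3.5,0,0,85]]]}}

```text
time_s: 4.37
ee_pos: [0.545, -0.1378, -0.0126]
ee_rot: [-0.087, 1.57, 0.088]
wrist_force: [-1.9, -0.2, 0.4]
width: 0.996
```

```bash
cat >> h.py <<'E'
def topmeas(tag,wx=(290,326)):
    a=robot.get_image("top")[:,:,::-1].copy();cv2.imwrite(f"pics/{tag}.png",a);return a
E
python3 - <<'E'
from h import *
a=topmeas("t1")
for lab,q,z in [("far plate",(295,325,130,160),.004),("rim far",(332,345,130,156),.03)]:
    e=edge(a,*q); print(lab,line(ray("top",e,z)))
E
```

```text
far plate (119.1, array([ 661.7, -115.2], dtype=float32), 'res', 7.65, 30)
rim far (68.28, array([ 672. , -204.2], dtype=float32), 'res', 0.17, 13)
```

{"fn": "step_arm", "kwargs": {"increments": [[[3,0.3,0,0,85],[6,0.7,0,0,85],[9,1.0,0,0,85],[12,1.3,0,0,85],[15,1.7,0,0,85],[18,2.0,0,0,85],[21,2.4,0,0,85],[24,2.7,0,0,85]]]}}

```text
time_s: 5.08
ee_pos: [0.5695, -0.135, -0.0125]
ee_rot: [-0.087, 1.569, 0.088]
wrist_force: [-2.1, -0.3, -0.9]
width: 0.998
```

{"fn": "step_arm", "kwargs": {"increments": [[[3,0.3,0,0,85],[6,0.6,0,0,85],[9,0.9,0,0,85],[11,1.2,0,0,85],[12,1.3,0,0,85],[12.5,1.4,0,0,85],[12.5,1.4,0,0,85]]]}}

```text
time_s: 5.67
ee_pos: [0.5822, -0.1339, -0.0125]
ee_rot: [-0.088, 1.569, 0.087]
wrist_force: [-1.1, -0.6, -0.5]
width: 0.998
```

{"fn": "step_arm", "kwargs": {"increments": [[[-8,-1,0,0,85],[-20,-2,0,0,85],[-40,-2,20,0,85],[-70,-2,40,0,85],[-100,20,80,0,85],[-110,60,120,0,85],[-110,100,160,0,85],[-110,100,200,0,85]]]}}

```text
time_s: 6.33
ee_pos: [0.4701, -0.0446, 0.1562]
ee_rot: [-0.085, 1.572, 0.088]
wrist_force: [-0.6, -0.4, -0.7]
width: 0.999
```

{"fn": "step_arm", "kwargs": {"increments": [[[0,10,20,0,85],[0,20,40,0,85],[0,20,40,0,85],[0,20,40,0,85]]]}}

```text
time_s: 6.67
ee_pos: [0.4743, -0.0267, 0.1973]
ee_rot: [-0.089, 1.565, 0.087]
wrist_force: [-0.3, -0.0, -0.7]
width: 0.999
```

```bash
python3 - <<'E'
from h import *
i=wgrab("w3");a=topmeas("t2");b=cv2.resize(a[110:220,150:370],(440,220));
o=np.zeros((520,800,3),np.uint8);o[:300,:400]=cv2.resize(i,(400,300));o[300:520,:440]=b;o[:384,400:800]=0;o[0:250,400:800]=cv2.resize(i[130:280,20:260],(400,250),interpolation=cv2.INTER_CUBIC)
cv2.imwrite("pics/c3.png",o);print(robot.get_state()['ee_pos'])
E
```

```text
[ 0.47282178 -0.0270686   0.19536686]
```

View pics/c3.png

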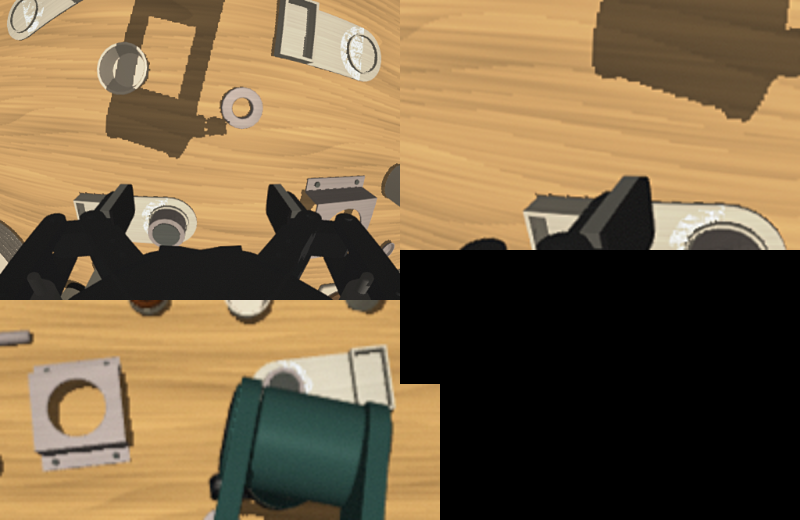

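Tray moved and turned, with the tin still in its seat. The tray's far edge is visible in the top view, so I'll fit that.

```bash
python3 - <<'E'
from h import *
a=cv2.imread("pics/t2.png")
for lab,q,z in [("far plate",(294,322,122,145),.004),("rim far",(328,343,122,145),.03)]:
    e=edge(a,*q); print(lab,line(ray("top",e,z)),e[0],e[-1])
i=cv2.imread("pics/w3.png")
for lab,q,z in [("near plate",(185,222,235,262),.004)]:
    e=edge(i,*q); print(lab,line(wray("w3",e,z)),e[0],e[-1])
print("tail corner far", ray("top",[[150+387/2,110+46/2]],.03), "seat/tin", ray("top",[[150+285/2,110+80/2]],.042), wray("w3",np.array([[168,235]])*1.28,.042))
E
```

```text
far plate (96.39, array([ 687.4, -120.3], dtype=float32), 'res', 0.11, 28) [294.         139.20930233] [321.         136.23684211]
rim far (95.87, array([ 695.5, -195. ], dtype=float32), 'res', 0.22, 15) [328.         133.43243243] [342.  132.2]
near plate (95.89, array([585.5, -82.5], dtype=float32), 'res', 0.23, 37) [185.         251.02631579] [221.        252.6744186]
tail corner far [[ 0.69444973 -0.21847297]] seat/tin [[ 0.64066564 -0.06516479]] [[ 0.63214763 -0.05972244]]
```

Tray yaw is 96.4° and its axis is within about 1.5 mm of the tunnel line, with the seat near (0.6325,-0.063) and the well near (0.647,-0.196). Next I'll turn the jaws across the tray and hover above the well.

```bash
python3 -c "
from h import *
s=robot.get_state();print(np.round(s['joint_positions'],2))"
```

```text
[-0.2   0.22  1.82 -0.    1.11 -1.88]
```

{"fn": "step_arm", "kwargs": {"increments": [[[20,-20,0,-7,45],[40,-40,0,-14,45],[60,-60,0,-21,45],[80,-80,0,-28,45],[100,-100,0,-35,45],[120,-120,0,-42,45],[140,-140,0,-49,45],[160,-160,0,-56,45]]]}}

```text
time_s: 7.43
ee_pos: [0.6331, -0.1885, 0.1935]
ee_rot: [0.682, 1.465, -0.682]
wrist_force: [0.7, 0.6, -0.2]
width: 0.528
```

{"fn": "step_arm", "kwargs": {"increments": [[[5,-4,0,-7,45],[10,-7,0,-14,45],[14,-7,0,-21,45],[14,-7,0,-28,45],[14,-7,0,-34,45],[14,-7,0,-34,45],[14,-7,0,-34,45]]]}}

```text
time_s: 8.02
ee_pos: [0.6465, -0.1943, 0.1941]
ee_rot: [1.125, 1.264, -1.126]
wrist_force: [-0.3, -0.6, 0.8]
width: 0.524
```

```bash
python3 - <<'E'
from h import *
i=wgrab("w4");s=robot.get_state();R=Ro.from_rotvec(s['ee_rot']).as_matrix();print(s['ee_pos'],np.degrees(np.arctan2(R[1,1],R[0,1])),s['width'])
cv2.imwrite("pics/w4b.png",cv2.resize(i,(800,600),interpolation=cv2.INTER_CUBIC))
E
```

```text
[ 0.64669533 -0.19418794  0.19451471] 6.5334344691579025 0.5274583442852776
```

View pics/w4b.png

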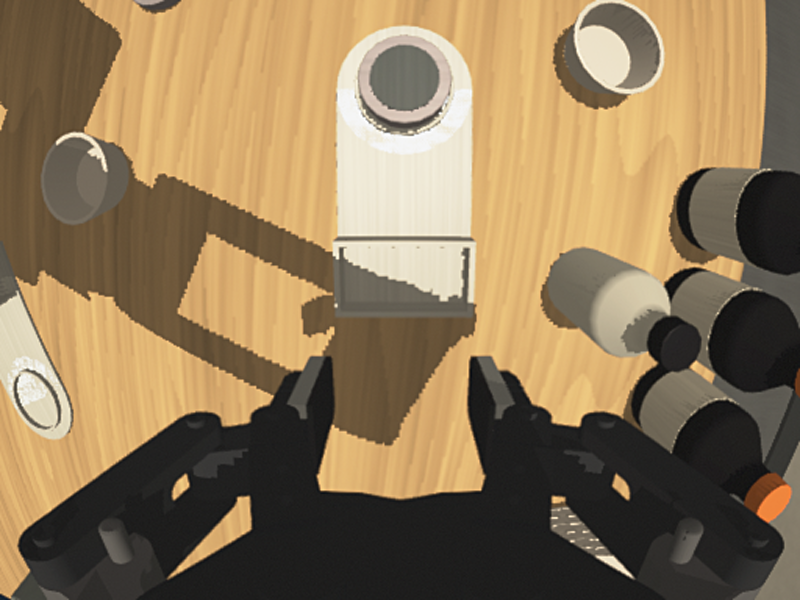

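The view shows the well's outer corners at about (333,240), (475,240) and (475,315), with the tin at (404,78). The sauce bottle is to the right.

```bash
python3 - <<'E'
from h import *
C=wray("w4",np.array([[334,240],[474,240],[334,314],[474,314]])/1.5625,.03);print(C)
print("plate edges",wray("w4",np.array([[336,100],[336,230],[471,100],[471,230]])/1.5625,.004))
t=wray("w4",np.array([[404,78]])/1.5625,.042);print("tin",t)
d=np.array([-.1115,.9938]);c=C.mean(0);print("well ctr",c,"-> origin",c+.1335*d, "sauce",wray("w4",np.array([[560,285]])/1.5625,.0))
E
```

```text
[[ 0.59914516 -0.1747611 ]
 [ 0.69210523 -0.16400704]
 [ 0.60333434 -0.22620961]
 [ 0.69987964 -0.2150991 ]]
plate edges [[ 0.58673659 -0.0775057 ]
 [ 0.59656984 -0.17125701]
 [ 0.68165162 -0.0664465 ]
 [ 0.6934072  -0.16005752]]
tin [[ 0.63346763 -0.06493366]]
well ctr [ 0.64861609 -0.19501921] -> origin [ 0.63373084 -0.06234691] sauce [[ 0.77013635 -0.19293931]]
```

{"fn": "step_arm", "kwargs": {"increments": [[[1.5,-2,-35,0,45],[1.5,-2,-70,0,45],[1.5,-2,-105,0,45],[1.5,-2,-130,0,45],[1.5,-2,-145,0,45],[1.5,-2,-150,0,45],[1.5,-2,-150,0,45],[1.5,-2,-150,0,45]]]}}

```text
time_s: 8.73
ee_pos: [0.6494, -0.1961, 0.0465]
ee_rot: [1.126, 1.26, -1.126]
wrist_force: [0.5, 0.2, 0.4]
width: 0.528
```

```bash
python3 - <<'E'
from h import *
i=wgrab("w5");s=robot.get_state();R=Ro.from_rotvec(s['ee_rot']).as_matrix();print(s['ee_pos'],np.degrees(np.arctan2(R[1,1],R[0,1])),s['width'],s['wrist_force'])
cv2.imwrite("pics/w5b.png",cv2.resize(i,(600,450),interpolation=cv2.INTER_CUBIC))
E
```

```text
[ 0.6499598  -0.19637423  0.04730265] 6.423242047566169 0.5243752960907412 [-0.0971524   0.95568239 -0.12055785]
```

View pics/w5b.png

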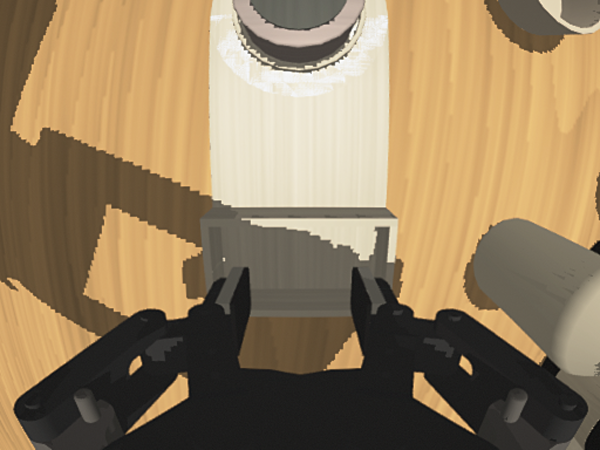

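The fingers are centred over the well. I'll narrow them a little for side clearance and descend.

{"fn": "step_arm", "kwargs": {"increments": [[[0,0,0,0,38],[0,0,0,0,38],[0,0,-10,0,38],[0,0,-20,0,38],[0,0,-30,0,38],[0,0,-36,0,38],[0,0,-38,0,38],[0,0,-38,0,38]]]}}

```text
time_s: 9.45
ee_pos: [0.6481, -0.1955, 0.0066]
ee_rot: [1.126, 1.262, -1.128]
wrist_force: [-0.7, -0.1, -0.4]
width: 0.447
```

{"fn": "step_arm", "kwargs": {"increments": [[[-0.4,4,0,0,38],[-0.9,8,0,0,38],[-1.3,11,0,0,38],[-1.7,15,0,0,38],[-2.2,20,0,0,38],[-2.8,25,0,0,38],[-3.4,30,0,0,38],[-4,35.5,0,0,38]]]}}

```text
time_s: 10.12
ee_pos: [0.6454, -0.1603, 0.0085]
ee_rot: [1.127, 1.259, -1.126]
wrist_force: [1.0, -3.6, 1.7]
width: 0.445
```

{"fn": "step_arm", "kwargs": {"increments": [[[-0.6,5.5,0,0,38],[-1.3,11,0,0,38],[-1.9,17,0,0,38],[-2.6,23,0,0,38],[-3.3,29,0,0,38],[-3.9,35,0,0,38],[-4.6,41,0,0,38],[-5.3,47,0,0,38]]]}}

```text
time_s: 10.78
ee_pos: [0.6396, -0.1127, 0.008]
ee_rot: [1.127, 1.26, -1.127]
wrist_force: [0.2, -3.5, 2.5]
width: 0.444
```

{"fn": "step_arm", "kwargs": {"increments": [[[-0.7,6,0,0,38],[-1.3,12,0,0,38],[-2,18,0,0,38],[-2.7,24,0,0,38],[-3.4,30,0,0,38],[-3.9,35,0,0,38],[-4.3,38,0,0,38],[-4.3,38,0,0,38]]]}}

```text
time_s: 11.45
ee_pos: [0.6348, -0.0741, 0.0078]
ee_rot: [1.127, 1.261, -1.127]
wrist_force: [0.2, 0.3, -0.1]
width: 0.443
```

```bash
python3 - <<'E'
from h import *
i=wgrab("w6");a=topmeas("t6");s=robot.get_state();R=Ro.from_rotvec(s['ee_rot']).as_matrix();print(s['ee_pos'],np.degrees(np.arctan2(R[1,1],R[0,1])),s['width'],s['wrist_force'])
o=np.zeros((600,512,3),np.uint8);o[:384]=i;o[390:600,:420]=cv2.resize(a[115:220,150:360],None,fx=2,fy=2,interpolation=cv2.INTER_CUBIC)
cv2.imwrite("pics/c6.png",o)
E
```

```text
[ 0.63450195 -0.07445423  0.00753329] 6.380641979797462 0.44857773747891766 [ 0.43829516 -0.03339818  0.09023798]
```

View pics/c6.png

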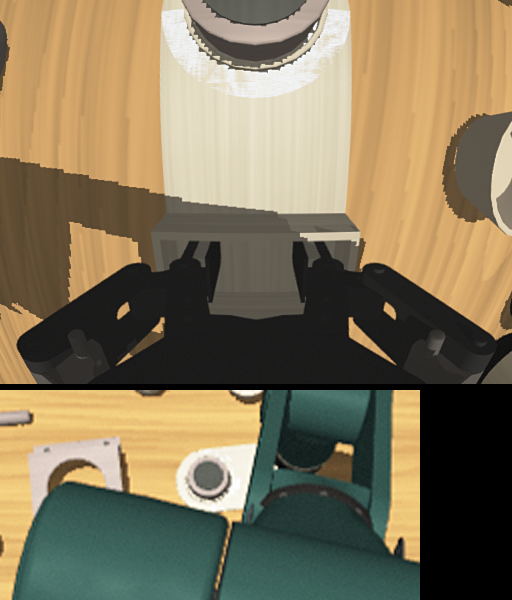

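Tray is square to the fingers and the tin is seated. I'll check the tray axis against the tunnel before it enters.

```bash
cat >> h.py <<'E'
def axis(n,L,Rr,r0,r1):
    i=cv2.imread(f"pics/{n}.png");t=np.ascontiguousarray(i.transpose(1,0,2));out=[]
    for (c0,c1,last) in ((*L,False),(*Rr,True)):
        e=edge(t,r0,r1,c0,c1,last);out.append(line(wray(n,e[:,::-1],.004)));print(out[-1])
    m=[]
    for y in (-30.,):
        for o in out: m.append(o[1][0]+(y-o[1][1])/np.tan(np.radians(o[0])))
    print("x at y=-30: edges",m,"mid",np.mean(m),"want",600.2-.1122*(-30-236.5))
E
python3 - <<'E'
from h import *
axis("w6",(140,180),(330,380),60,150)
print("tin in top",ray("top",[[150+208/2,115+(474-390)/2]],.042))
E
```

```text
(96.45, array([578.3,  -6.5], dtype=float32), 'res', 0.03, 90)
(96.45, array([673.6,   2.7], dtype=float32), 'res', 0.02, 90)
x at y=-30: edges [np.float64(580.9567028133416), np.float64(677.2967663601122)] mid 629.1267345867269 want 630.1013
tin in top [[0.62007301 0.04720217]]
```

{"fn": "step_arm", "kwargs": {"increments": [[[-0.3,3,0,0,38],[-0.8,7,0,0,38],[-1.3,12,0,0,38],[-2,18,0,0,38],[-2.7,24,0,0,38],[-3.4,30,0,0,38],[-4,36,0,0,38],[-4.7,42,0,0,38]]]}}

```text
time_s: 12.22
ee_pos: [0.6305, -0.0326, 0.008]
ee_rot: [1.127, 1.26, -1.127]
wrist_force: [0.4, -1.9, -1.7]
width: 0.446
```

{"fn": "step_arm", "kwargs": {"increments": [[[-0.7,6,0,0,38],[-1.3,12,0,0,38],[-2,18,0,0,38],[-2.7,24,0,0,38],[-3.4,30,0,0,38],[-4,36,0,0,38],[-4.7,42,0,0,38],[-5.3,47,0,0,38]]]}}

```text
time_s: 12.88
ee_pos: [0.6253, 0.0143, 0.0081]
ee_rot: [1.127, 1.26, -1.127]
wrist_force: [0.2, -1.5, -0.5]
width: 0.447
```

{"fn": "step_arm", "kwargs": {"increments": [[[-0.6,5,0,0,38],[-1.1,10,0,0,38],[-1.7,15,0,0,38],[-2.2,20,0,0,38],[-2.8,25,0,0,38],[-3.4,30,0,0,38],[-3.9,35,0,0,38],[-4.5,40,0,0,38]]]}}

```text
time_s: 13.55
ee_pos: [0.6208, 0.0541, 0.0081]
ee_rot: [1.127, 1.26, -1.127]
wrist_force: [0.7, -1.7, -0.2]
width: 0.443
```

{"fn": "step_arm", "kwargs": {"increments": [[[-0.6,5,0,0,38],[-1.1,10,0,0,38],[-1.7,15,0,0,38],[-2.2,20,0,0,38],[-2.7,24,0,0,38],[-2.9,26,0,0,38],[-3.1,27.5,0,0,38],[-3.1,27.5,0,0,38]]]}}

```text
time_s: 14.22
ee_pos: [0.6177, 0.0816, 0.0081]
ee_rot: [1.127, 1.26, -1.127]
wrist_force: [1.0, -0.1, -0.2]
width: 0.448
```

```bash
python3 - <<'E'
from h import *
i=wgrab("w7");a=topmeas("t7");s=robot.get_state();R=Ro.from_rotvec(s['ee_rot']).as_matrix();print(s['ee_pos'],np.degrees(np.arctan2(R[1,1],R[0,1])),s['width'],s['wrist_force'])
b=robot.get_image("scene")[:,:,::-1]
o=np.zeros((600,800,3),np.uint8);o[:384,:512]=i;o[390:600,:420]=cv2.resize(a[115:220,150:360],None,fx=2,fy=2,interpolation=cv2.INTER_CUBIC);o[400:600,430:790]=cv2.resize(b[170:270,220:400],None,fx=2,fy=2,interpolation=cv2.INTER_CUBIC)
cv2.imwrite("pics/c7.png",o)
E
```

```text
[0.61775286 0.08137355 0.00808391] 6.365162994374549 0.44252032358394583 [-0.06861507 -0.56774266  0.05008369]
```

View pics/c7.png

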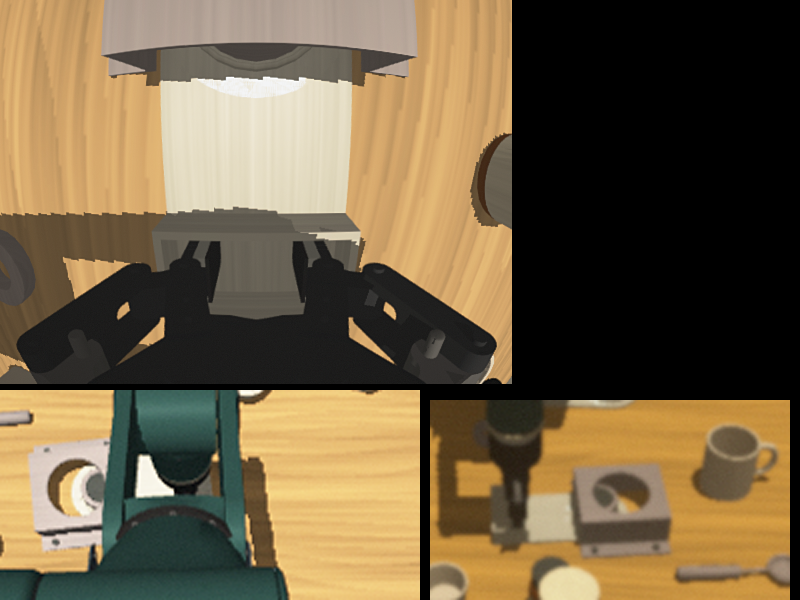

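The tray is centred in the mouth (plate edges at 161 and 352, tunnel walls at 110 and 410) and the tin is coming into the hole. Pushing on.

{"fn": "step_arm", "kwargs": {"increments": [[[-0.3,3,0,0,38],[-0.8,7,0,0,38],[-1.3,12,0,0,38],[-1.9,17,0,0,38],[-2.5,22,0,0,38],[-3,27,0,0,38],[-3.5,31,0,0,38],[-3.7,33,0,0,38]]]}}

```text
time_s: 15.03
ee_pos: [0.614, 0.1149, 0.0081]
ee_rot: [1.126, 1.26, -1.126]
wrist_force: [0.5, -2.7, 0.9]
width: 0.446
```

{"fn": "step_arm", "kwargs": {"increments": [[[0,0,0,0,38],[0.6,-5,0,0,38],[1.1,-10,0,0,38],[1.1,-10,0,0,38]]]}}

```text
time_s: 15.37
ee_pos: [0.6153, 0.1031, 0.008]
ee_rot: [1.127, 1.26, -1.127]
wrist_force: [0.2, 0.5, 0.9]
width: 0.44
```

{"fn": "step_arm", "kwargs": {"increments": [[[0,0,15,0,38],[0,0,40,0,38],[0,0,75,0,38],[0,0,115,0,38],[0,-30,150,0,38],[0,-60,180,0,38],[0,-60,180,0,38]]]}}

```text
time_s: 15.95
ee_pos: [0.6189, 0.0401, 0.1943]
ee_rot: [1.131, 1.249, -1.123]
wrist_force: [0.4, -1.0, -0.1]
width: 0.446
```

```bash
python3 - <<'E'
from h import *
i=wgrab("w8");a=topmeas("t8");s=robot.get_state();print(s['ee_pos'],s['wrist_force'])
b=robot.get_image("scene")[:,:,::-1]
o=np.zeros((600,800,3),np.uint8);o[:384,:512]=i;o[390:600,:420]=cv2.resize(a[115:220,150:360],None,fx=2,fy=2,interpolation=cv2.INTER_CUBIC);o[400:600,430:790]=cv2.resize(b[170:270,220:400],None,fx=2,fy=2,interpolation=cv2.INTER_CUBIC)
cv2.imwrite("pics/c8.png",o)
E
```

```text
[0.61647896 0.0426699  0.19000228] [-0.75683908  0.47643455 -0.06228783]
```

View pics/c8.png

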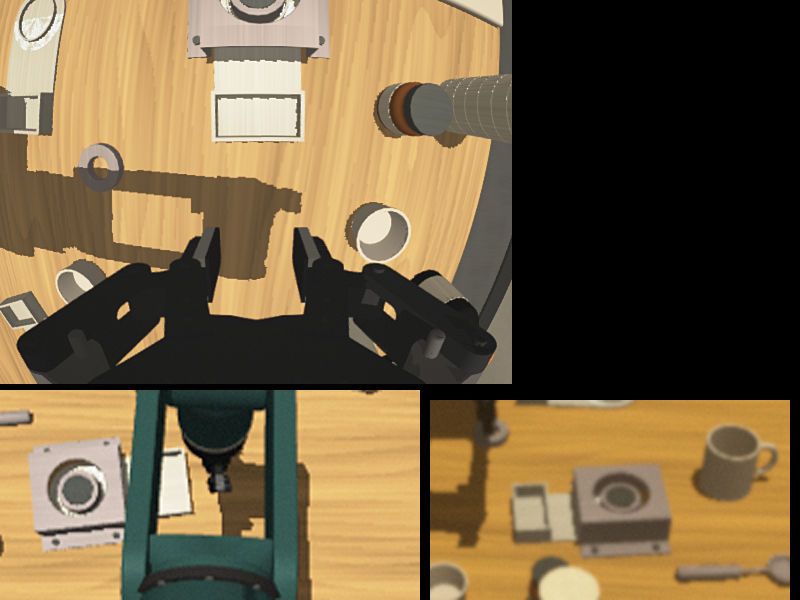

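The tin shows whole in the hole, at about (78,490) in the top inset. I'll measure its centre against the hole in both cameras.

```bash
python3 - <<'E'
from h import *
def blobs(a,roi,thr):
    x0,x1,y0,y1=roi;u=cv2.resize(a[y0:y1,x0:x1],None,fx=6,fy=6,interpolation=cv2.INTER_CUBIC)
    h=cv2.cvtColor(u,cv2.COLOR_BGR2HSV);m=((h[:,:,2]<thr)).astype(np.uint8)
    cs,_=cv2.findContours(m,cv2.RETR_EXTERNAL,cv2.CHAIN_APPROX_NONE)
    for c in cs:
        if cv2.contourArea(c)>36*25: yield ((c[:,0]+.5)/6-.5+[x0,y0])
a=cv2.imread("pics/t8.png")
for thr in(100,125):
  for p in blobs(a,(172,206,148,182),thr):
    e=cv2.fitEllipse((ray("top",p,.042)*1000).astype(np.float32));print("top",thr,np.round(e[0],1),np.round(e[1],1))
for n,ln in (("flange near",(176,208,183,200,True)),("flange far",(168,206,130,150))):
    e=edge(a,*ln);print(n,line(ray("top",e,.003)))
# well rim, wrist view: outer corners at z .03
C=wray("w8",[[211,92],[301,92],[212,141],[303,141]],.03);d=np.array([-.1115,.9938]);print("well",C.mean(0),"origin",C.mean(0)+.1335*d)
cv2.imwrite("pics/t8c.png",cv2.resize(a[140:192,160:216],None,fx=10,fy=10,interpolation=cv2.INTER_CUBIC))
E
```

```text
top 100 [594.6 233.9] [58.6 60.4]
top 100 [597.8 237.3] [39.9 40.8]
top 100 [586.5 218.1] [ 91.3 126.3]
top 125 [594.7 234.2] [58.2 62.7]
top 125 [598.1 237.2] [42.  42.9]
top 125 [595.8 230.2] [83.3 98.8]
flange near (96.52, array([518.8, 238.9], dtype=float32), 'res', 0.09, 32)
flange far (96.46, array([679.6, 248.9], dtype=float32), 'res', 0.08, 38)
well [0.61416657 0.10265213] origin [0.59928132 0.23532443]
```

View pics/t8c.png

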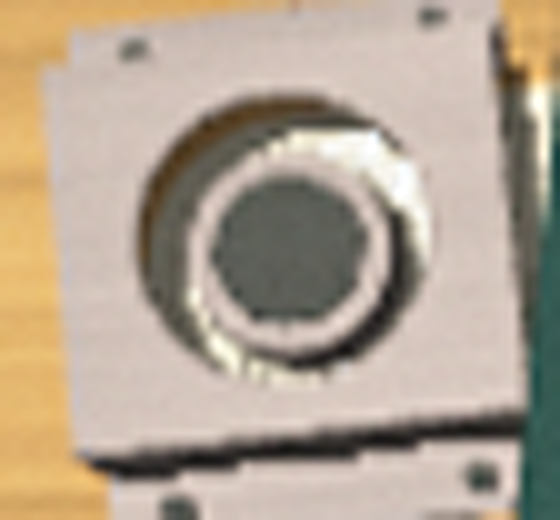

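The tin's whole top is visible in the hole. Its centre is at (598.0, 237.2) mm and the hole's is at about (600, 236.5) mm. The robot is clear, so I'll hand in.

```bash
python3 -c "
from cell import robot
print(robot.job_done(), robot.get_state()['time_s'])"
```

```text
the job is handed in; nothing more can be done
the job is handed in; nothing more can be done
```

The tray is under the warmer with the tin centred in the round opening, and the job is handed in after about 16 s of robot time.

I first pushed the tray sideways on its long edge with both fingertips spread, which turned it about 6.5° and lined it up with the tunnel. Then I pushed on the front wall of the finger well until the tin reached the opening. Forces shown after each push were about 4 N or less, and the tray was never pinched or lifted.

**Last checks:**
- **Tin:** its centre measured about 2 mm from the hole's centre, with its whole top showing and the tin still standing in its seat.
- **Finger well:** it sticks out fully in front of the warmer.
- **Warmer:** its flange edges matched the first measurement, so it has not moved.
- **Bystanders:** those in view looked untouched, but I did not measure them again.
- **Disagreement:** the well seen by the wrist camera put the tray about 2 mm short of where the tin's position put it. That is within the tin's 2 mm play and the calibration error, so I left it.

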